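# Clamp the glued stack in the bench press with a ratchet wrench

## Task

A freshly glued plywood stack sits in the small bench press, but the platen above it is still open. Take the ratchet ring wrench from the cork mat, fit it over the hex on top of the press screw and swing it back and forth (clockwise from above drives the screw, the way back slips) until the platen bears on the stack and the screw turns no further; then lift the wrench off and lay it flat, wholly on the cork mat. Turn the screw with the wrench only, never with the fingers, and leave the other things on the bench where they are.

Things in the scene. Friction and masses are not known exactly. Their poses are not given: they have to be found in the camera images.
- screw_seat (a point): On the press screw's axis, on the round collar (31 mm wide) a fitted wrench rests on, 137 mm above the bench. Above it stands the steel hex: 24 mm across flats, 20 mm high, then a 5 mm cone tapering to 17 mm. z is up; x is square to a hex flat (alike every 60 degrees). It turns with the screw, never rising or sinking.
- screw (a joint): Turn of the press screw in rad, growing clockwise seen from above; at 5.0 the platen bears on the stack and the screw stops (it gives about 0.07 rad per N m beyond). It starts between 1.6 and 2.6. The screw stays where it is left; its friction is about 0.5 N m.
- platen_top (a point): Centre of the top face of the press's aluminium platen, 110 x 140 x 12 mm, which the screw lowers 1.9 mm per rad; at 58 mm above the bench it bears on the plywood stack (screw at 5.0).
- wrench: Ratchet ring wrench, plain steel, about 0.36 kg, 216 mm long, 24 mm thick, lying flat. Origin: centre of the ring head's underside; x from handle to head, z up. Head 54 mm wide; handle bar 16 mm wide, 6 to 20 mm above the underside, bare from 27 to 158 mm behind the origin; end boss 28 mm wide, 24 mm thick at 175 mm.
- wrench_grip (a point): A good place to grip the wrench: on the middle of the handle bar, half-way up, 100 mm behind the ring centre. Axes as the wrench.
- wrench_bore (a point): Centre of the wrench's hex through-hole, 12 mm above its underside; 25.6 mm across flats. x is square to a flat and turns with the toothed inner ring: the hole fits the hex when their x axes agree, +-9 degrees, modulo 60. Clockwise the ring is carried along; back it slips, 18 clicks a turn, drag about 0.05 N m. Each back-and-forth loses up to 40 degrees.
- wrench_end (a point): Centre of the round end boss of the wrench handle, half-way up.
- mat_top (a point): Centre of the top of the cork mat, fixed to the bench, 360 mm (x) by 160 mm (y), 4 mm thick. The wrench lies on it at the start with its head towards the mat's +x end; a pencil lies across the mat near that end, about 150 mm from its centre.
- pencil: Pencil, 8 mm thick, 128 mm long, on the mat. Bystander.
- glue: White glue bottle, 110 mm high, 50 mm wide. Bystander.
- jar: Small glass jar, 60 mm high, 44 mm wide. Bystander.
- tower: Little wooden model tower, 105 mm high, foot 70 x 50 mm. Bystander.
- offcut: Wooden offcut, 50 x 30 x 18 mm. Bystander.
- driver: Screwdriver with black handle, lying down. Bystander.
- mug: White mug, 90 mm high, 76 mm wide. Bystander.
- press: Grey bench press, fixed; origin under its base's centre, below the screw. Base 160 (x) x 220 (y) x 16 mm; crossbeam 50 (x) x 216 (y) mm, top 131 mm above the bench, with caps 28 mm wide and 3 mm high 90 mm either side of the screw. It stands left or right of the robot's x axis, the mat on the other side.
Things that resemble listed ones, but are neither listed nor needed, are in the scene too. What is shaped like the wrench but orange or pink is not meant.

How it is judged:
By the outcome, as a careful person would: the job done as asked, in the order asked, and still so for the second after the job is handed in, with the robot touching nothing.
It also fails if it takes over 72 s, if anything falls off the work surface, if the arm or the gripper's body presses on something with over 40 N, if the wrist force passes 120 N, or if a joint passes its speed limit or range.

## Robot

A 6-joint arm with a two-finger parallel gripper is mounted at the origin on the work surface. World frame = base frame: x ahead of the robot, y to its left, z up, the work surface at z = 0. Lengths are in m, angles in rad, forces in N, time in s.
With the tool pointing down it reaches from about 0.275 to 0.85 m from the base axis. Payload 5.2 kg.
Tool frame: the origin (TCP) lies between the finger pads; the fingertips stand 22 mm ahead of it and the grasp point (between the pads) lies 3 mm ahead of it; z points along the fingers, y is the line along which they close (so a half turn about z gives the same grasp; the last joint's range is limited). The gripper opens to 85 mm and grips with 20 to 120 N. Pads are 22 mm wide; open, the fingers measure 114 mm over their backs; the gripper's body (76 mm by 85 mm) begins 54 mm behind the grasp point. The pads swing forward as they close: fully open they stand 13 mm farther back than shut.
Start: joints at [-0.203, 0.259, 1.535, -0, 1.348, -0.203], TCP at [0.55, 0, 0.253] pointing down, gripper open.
Joint ranges: [-3.14, 3.14], [-0.91, 2.08], [0.19, 2.58], [-1.22, 4.36], [0.22, 2.71], [-3.12, 3.12]. Speed limits (rad/s): [2.57, 2.57, 3.14, 3.14, 3.14, 3.14].

## Interface

Orientations are given as [roll, pitch, yaw] about the fixed x, y, z axes, in that order (R = Rz(yaw) Ry(pitch) Rx(roll)).
In Python, from rig import env gives the robot as it stands.
- The arm moves only by the tool jog_arm, never from a script. Its argument "motion" is text: rows parted by semicolons, each of 7 numbers parted by spaces: the turn, a rotation vector about the tool's x, y, z in degrees, then the shift along the tool's x, y, z in cm, then the opening, from 0 (shut) to 1 (fully open). In form: ax ay az dx dy dz claw; .... A call has 1 to 5 rows; each row shifts and turns the commanded pose from where the row before left it, along the tool's axes as they then stand; what a row does not reach is not made up. A row lasts 1/10 s, in which the tool goes at most 50 mm and 8.59 degrees, less where a joint would pass 70% of its speed; a pose out of reach is approached as far as the arm can. A call with a gripper value outside its range is refused whole. The fingers move at their own pace and stop on an object; "force" is the grip in N (left out, the last holds). Time passes only in rows, so rows that do not move let the fingers close. It gives the time, the measured TCP pose, the force, the opening and the grip force at its end, in the units of the state.
- env.sense(): the state, without advancing time (a new reading comes with each control period).
- env.read_camera(name): name is "scene" or "side" or "wrist"; returns a dict with "img" (480x640x3 uint8, blue, green, red), "z_map" (480x640 float32, m along the optical axis (not along the pixel's ray), 0 where there is no reading), "intrinsics" (3x3 intrinsics, pixels), "D" ([k1, k2, p1, p2, k3] as OpenCV has them; the pictures are not rectified), "R" (3x3) and "t" (3): a world point X has camera coordinates R X + t. Camera axes: x right, y down, z forward; pixel columns grow to the right and rows downward; lengths in m; the calibration is good to about 2 mm. A picture is of the moment at which its call begins.
- env.hand_in(): hands the job in; it is judged then, once.
The state is a dict: "clock": time; "q": joint angles; "qd": joint speeds; "joint_torque": joint torques, N m; "position": TCP position; "tool_rot": TCP orientation; "ft_force": force on the tool from outside, world axes, zero at the start; "torque": the same for the moment, N m; "finger_gap": opening from 0.0 (shut) to 1.0 (fully open); "finger_force": force on a finger pad.
Only numpy, scipy, OpenCV 4.12 (cv2) and the standard library are available. Lean on these libraries where they do the work, as an engineer would, in place of code of your own. Each camera call takes 0.05 s, during which the arm holds its last target. There are 200 camera calls.

## Working session

There is one attempt and no reset: what is moved stays moved. The work goes in short steps, Python scripts to look and compute and a tool call to move; the robot and the scene stay as the last step left them, time stands still between calls to the robot, and variables do not carry over. Pictures are saved under pics/ and viewed, at most 10 in all, crops included, and the job is handed in when it is done.

Besides the shell and the picture viewer there is one more tool, called as name(argument=value, ...) on one line, values as JSON. jog_arm: Moves the arm, as the interface text tells. Its arguments: {"type":"object","properties":{"motion":{"type":"string"},"force":{"type":"number"}},"required":["motion"]}

```bash
mkdir -p pics; ls; cat > h.py <<'E'
import numpy as np, cv2, pickle
from rig import env
def cap(n,f=None):
    c=env.read_camera(n)
    if f: cv2.imwrite(f'pics/{f}.png',c['img']); pickle.dump(c,open(f'pics/{f}.pkl','wb'))
    return c
def ld(f): return pickle.load(open(f'pics/{f}.pkl','rb'))
def at_h(c,uv,h):
    "world point of pixel on plane z=h"
    p=cv2.undistortPoints(np.array([[uv]],float),np.array(c['intrinsics']),np.array(c['D']))[0,0]
    R=np.array(c['R']);t=np.array(c['t']);o=-R.T@t;d=R.T@np.array([p[0],p[1],1])
    return o+d*(h-o[2])/d[2]
def dep(c,uv):
    p=cv2.undistortPoints(np.array([[uv]],float),np.array(c['intrinsics']),np.array(c['D']))[0,0]
    z=c['z_map'][int(uv[1]),int(uv[0])]
    return np.array(c['R']).T@(np.array([p[0]*z,p[1]*z,z])-np.array(c['t']))
def proj(c,X):
    return cv2.projectPoints(np.array(X,float).reshape(-1,3),cv2.Rodrigues(np.array(c['R']))[0],np.array(c['t'],float),np.array(c['intrinsics']),np.array(c['D']))[0][:,0]
E
python3 - <<'E'
from h import *
a=cap('scene','scene0');b=cap('side','side0')
print(env.sense())
for c in (a,b): print(-np.array(c['R']).T@np.array(c['t']), np.array(c['R'])[2])
E
```

```text
pics
{'clock': 0.1, 'q': array([-2.02786546e-01,  2.59272985e-01,  1.53598217e+00, -1.93951775e-05,
        1.34800840e+00, -2.02812212e-01]), 'qd': array([ 1.41295022e-04, -1.18833094e-03, -1.53443475e-03,  1.01803441e-03,
       -4.40315532e-05, -3.61914113e-04]), 'joint_torque': array([ 3.02140717e-03, -4.46967566e+01, -2.91247433e+01, -1.80583206e-04,
        6.27233181e-03, -7.21271704e-05]), 'position': array([5.49554409e-01, 1.16080387e-04, 2.52552835e-01]), 'tool_rot': array([-3.13995219e+00, -3.18039892e-04,  1.57082603e+00]), 'ft_force': array([0.27714949, 0.07610462, 0.11057421]), 'torque': array([0.05151614, 0.03292757, 0.0223779 ]), 'finger_force': 0.0, 'finger_gap': 0.9988500423485132}
[ 1.12154282 -0.21416562  1.0366591 ] [-0.5209373   0.19772763 -0.83037829]
[-0.23589714 -1.02890021  0.87527813] [ 0.51264542  0.6829336  -0.52038098]
```

View pics/scene0.png

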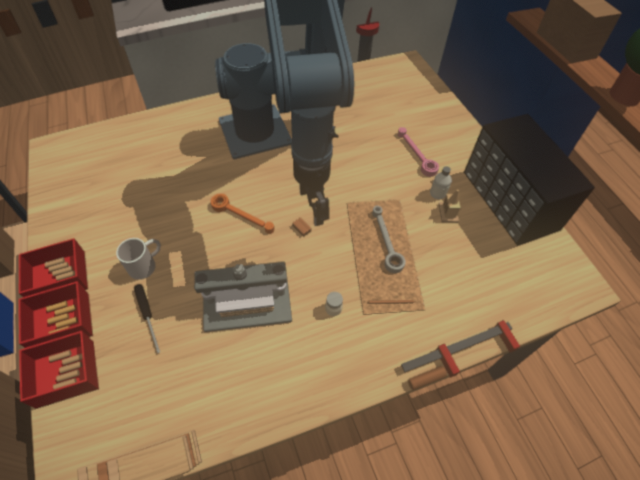

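View pics/side0.png

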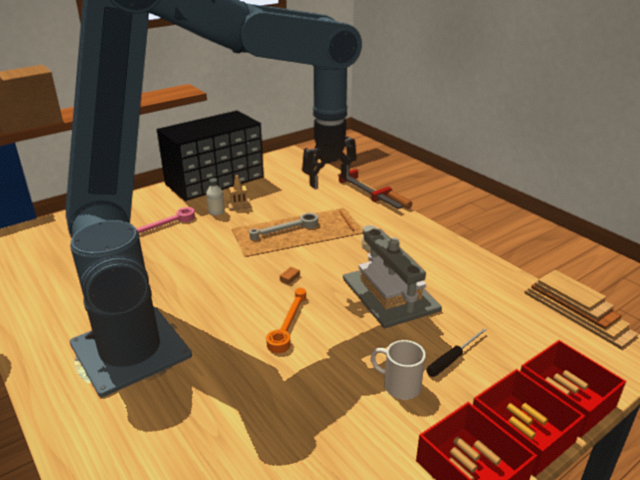

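The scene picture shows a grey wrench at scene (388,240), lying on the mat with its head at (396,262). Its lookalikes are orange at (243,213) and pink at (418,152). Only the grey one is plain steel and on the cork mat, so I choose it. The press hex is at about (239,268). I'll check both in a close crop.

```bash
python3 - <<'E'
from h import *
c=ld('scene0');i=c['img']
A=cv2.resize(i[190:320,340:430],None,fx=4.4,fy=4.4,interpolation=cv2.INTER_CUBIC)
B=cv2.resize(i[250:340,190:300],None,fx=3.5,fy=3.5,interpolation=cv2.INTER_CUBIC)
o=np.zeros((572,781,3),np.uint8);o[:A.shape[0],:A.shape[1]]=A;o[:B.shape[0],396:396+B.shape[1]]=B
cv2.imwrite('pics/crop1.png',o)
E
```

```text
(no output)
```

View pics/crop1.png

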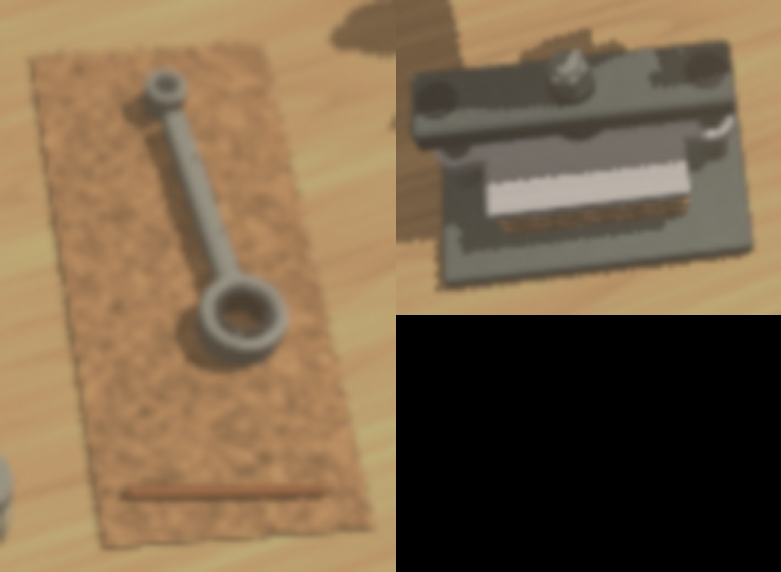

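```bash
python3 - <<'E'
from h import *
c=ld('scene0')
a=lambda u,v:(340+u/4.4,190+v/4.4)
b=lambda u,v:(190+(u-396)/3.5,250+v/3.5)
H=at_h(c,a(244,313),.028);E=at_h(c,a(166,90),.028)
print('head',H,'boss',E,np.linalg.norm(H-E),np.degrees(np.arctan2(*(H-E)[1::-1])))
M=np.array([at_h(c,a(*p),.004) for p in((30,57),(262,43),(370,530),(103,547))]);print(M,M.mean(0),np.degrees(np.arctan2(*(M[3]-M[0])[1::-1])))
print('hex',at_h(c,b(571,65),.160))
C1=at_h(c,b(436,97),.134);C2=at_h(c,b(707,66),.134);print('caps',C1,C2,(C1+C2)/2,np.linalg.norm(C1-C2),np.degrees(np.arctan2(*(C2-C1)[1::-1])))
print('pencil',at_h(c,a(122,492),.008),at_h(c,a(325,492),.008))
for n,p,z in(('jar',(334,298),.06),('glue',(442,182),.1),('tower',(452,205),.03),('offcut',(302,226),.018),('mug',(135,245),.09)):print(n,at_h(c,p,z))
E
```

```text
head [0.63810637 0.20926992 0.028     ] boss [0.46822442 0.23641827 0.028     ] 0.17203752886948928 -9.07950263972905
[[0.39601464 0.17240136 0.004     ]
 [0.43843088 0.32608048 0.004     ]
 [0.7840342  0.22380173 0.004     ]
 [0.73961875 0.07380135 0.004     ]] [0.58952462 0.19902123 0.004     ] -16.011263927345922
hex [ 0.59774339 -0.18835807  0.16      ]
caps [ 0.57533582 -0.27860678  0.134     ] [ 0.61400743 -0.10203916  0.134     ] [ 0.59467163 -0.19032297  0.134     ] 0.18075292283953356 77.64621928604377
pencil [0.71320769 0.09707704 0.008     ] [0.75454576 0.20864966 0.008     ]
jar [0.69605638 0.00819229 0.06      ]
glue [0.4850597  0.41858334 0.1       ]
tower [0.52508863 0.44927222 0.03      ]
offcut [0.43896309 0.01628712 0.018     ]
mug [ 0.39649888 -0.42379944  0.09      ]
```

Heights and sizes agree: ring to boss measures 172 mm (175 expected), caps are 181 mm apart (180), and the mat is about 360×160. Next I'll check where the wrist camera sits.

```bash
python3 - <<'E'
from h import *
c=cap('wrist','w0')
print(-np.array(c['R']).T@np.array(c['t']), np.array(c['R']),c['intrinsics'])
print(proj(c,[[.597,-.189,.16],[.638,.209,.028],[.468,.236,.028]]))
E
```

```text
[0.55028044 0.06772454 0.37291579] [[ 9.99997929e-01  8.70413414e-04 -1.83942979e-03]
 [ 1.32346167e-03 -9.64808799e-01  2.62949100e-01]
 [-1.54582362e-03 -2.62950990e-01 -9.64807954e-01]] [[420.2821939    0.         315.68112412]
 [  0.         420.2821939  236.2093234 ]
 [  0.           0.           1.        ]]
[[ 384.03541397  515.77168416]
 [ 432.77995993  -64.06981955]
 [ 207.32181476 -100.38241831]]
```

jog_arm(motion="0 0 0 -4.7 1 0 1; 0 0 0 -4.7 1 0 1; 0 0 0 -4.6 1 0 1; 0 0 0 0 0 0 1; 0 0 0 0 0 0 1")

```text
clock: 0.65
position: [0.5797, -0.141, 0.2525]
tool_rot: [-3.14, -0.001, 1.568]
ft_force: [-0.2, 0.7, 1.1]
finger_gap: 1.003
finger_force: 0.0
```

```bash
python3 - <<'E'
from h import *
c=cap('wrist','w1')
print(env.sense()['position'])
p=proj(c,[[.597,-.189,.16]])[0];print(p)
u,v=p.astype(int);B=c['img'][max(v-75,0):v+75,max(u-100,0):u+100];print(max(u-100,0),max(v-75,0))
cv2.imwrite('pics/crop2.png',cv2.resize(B,None,fx=4,fy=4,interpolation=cv2.INTER_CUBIC))
E
```

```text
[ 0.57959893 -0.13983173  0.25269823]
[345.75502782 334.78961908]
245 259
```

View pics/crop2.png

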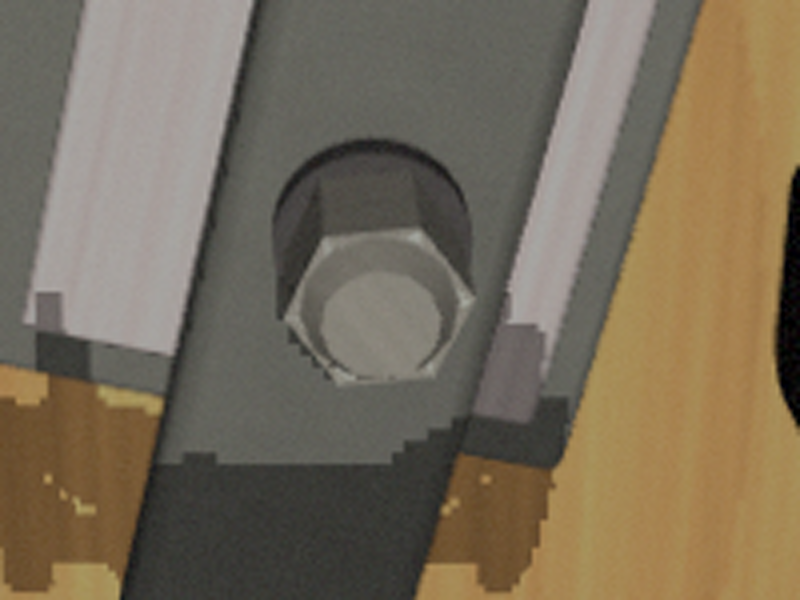

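The hex is clear in the crop. Its corners are at (327,237), (421,231), (473,300), (434,374), (345,383) and (288,318), with the cone top at (381,310).

```bash
python3 - <<'E'
from h import *
c=ld('w1')
f=lambda u,v:(245+(u+.5)/4-.5,259+(v+.5)/4-.5)
P=np.array([at_h(c,f(*p),.157) for p in((327,237),(421,231),(473,300),(434,374),(345,383),(288,318))])[:,:2]
m=P.mean(0);d=P-m;a=np.degrees(np.arctan2(d[:,1],d[:,0]))
print('centre',m,'r',np.hypot(*d.T),'corner ang mod60',a%60)
s=np.exp(1j*np.radians(a*6)).mean();print('corner',np.degrees(np.angle(s))/6%60,'flat normal',(np.degrees(np.angle(s))/6+30)%60)
print('top',at_h(c,f(381,310),.162))
E
```

```text
centre [ 0.59392811 -0.19115064] r [0.01371387 0.01327758 0.0131531  0.01332843 0.01323817 0.01346163] corner ang mod60 [4.94156643 6.01912534 5.28478533 5.93768185 7.37675669 6.71350038]
corner 6.045303828019885 flat normal 36.04530382801988
top [ 0.59356955 -0.18873731  0.162     ]
```

jog_arm(motion="0 0 0 4.5 -0.6 0 1; 0 0 0 4.5 -0.6 0 1; 0 0 0 4.5 -0.6 0.5 1; 0 0 0 4.5 -0.7 1 1; 0 0 0 4.5 -0.7 1 1")

```text
clock: 1.2
position: [0.5466, 0.0884, 0.2285]
tool_rot: [3.141, -0.0, 1.573]
ft_force: [1.3, -0.8, -0.2]
finger_gap: 0.998
finger_force: 0.0
```

jog_arm(motion="0 0 0 4.5 -0.4 1 1; 0 0 0 4.5 -0.4 1 1; 0 0 0 4.5 0 0 1; 0 0 -8.1 0 0 0 1; 0 0 -8.1 0 0 0 1")

```text
clock: 1.7
position: [0.538, 0.2235, 0.2082]
tool_rot: [-3.141, -0.0, 1.865]
ft_force: [0.5, -0.3, 0.4]
finger_gap: 1.001
finger_force: 0.0
```

jog_arm(motion="0 0 -8.1 0 0 0 1; 0 0 -8.1 0 0 0 1; 0 0 -8.1 0 0 0 1; 0 0 -8.1 0 0 0 1; 0 0 -8.1 0 0 0 1")

```text
clock: 2.2
position: [0.5385, 0.2216, 0.2085]
tool_rot: [-3.142, -0.001, 2.569]
ft_force: [0.5, -0.4, 0.0]
finger_gap: 1.001
finger_force: 0.0
```

jog_arm(motion="0 0 -8.1 0 0 0 1; 0 0 -8.1 0 0 0 1; 0 0 -8.1 0 0 0 1; 0 0 0 0 0 0 1; 0 0 0 0 0 0 1")

```text
clock: 2.7
position: [0.5391, 0.221, 0.2084]
tool_rot: [3.141, -0.0, 2.982]
ft_force: [-0.3, 0.2, 0.2]
finger_gap: 0.996
finger_force: 0.0
```

```bash
python3 - <<'E'
from h import *
s=env.sense();print(s['position'],np.degrees(s['tool_rot']),s['q'])
c=cap('wrist','w2')
E
```

```text
[0.53913916 0.22099603 0.20844758] [ 1.79993165e+02 -9.53391682e-03  1.70874701e+02] [ 1.97595045e-01  3.49298901e-01  1.52100463e+00  1.77812875e-04
  1.27140337e+00 -1.21398721e+00]
```

View pics/w2.png

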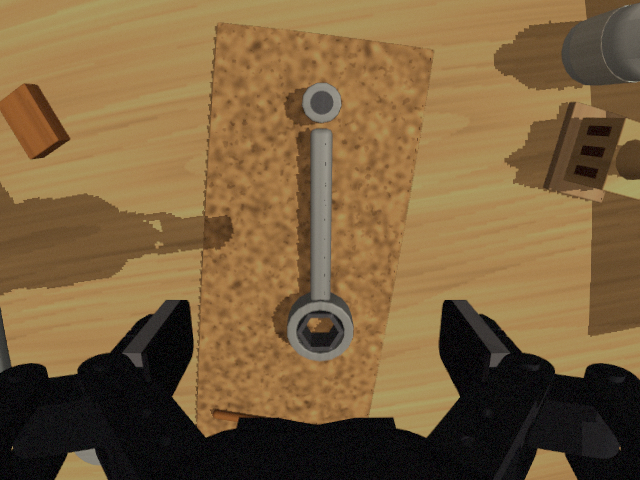

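The wrist view shows the boss at (322,102), the ring at (320,328), and the hex bore visible inside it. I'll enlarge the bore.

```bash
python3 - <<'E'
from h import *
c=ld('w2')
cv2.imwrite('pics/crop3.png',cv2.resize(c['img'][288:368,280:360],None,fx=7,fy=7,interpolation=cv2.INTER_CUBIC))
H=at_h(c,(320.3,326),.028);E=at_h(c,(322,102.5),.028)
print(H,E,np.linalg.norm(H-E),np.degrees(np.arctan2(*(E-H)[1::-1])))
E
```

```text
[0.62829687 0.21174991 0.028     ] [0.4612699  0.23913897 0.028     ] 0.16925770299923207 170.68752380080875
```

View pics/crop3.png

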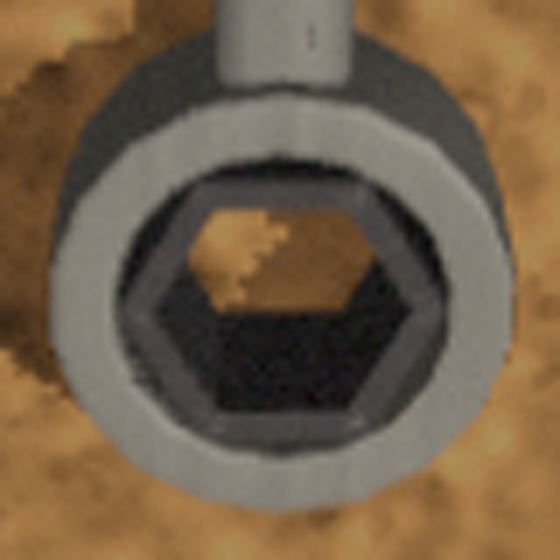

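```bash
python3 - <<'E'
from h import *
c=ld('w2')
f=lambda u,v:(280+(u+.5)/7-.5,288+(v+.5)/7-.5)
H=at_h(c,f(282,303),.028);E=at_h(c,(322,102.5),.028);th=np.degrees(np.arctan2(*(E-H)[1::-1]))
print(H,E,np.linalg.norm(H-E),th)
for Q in (((218,207),(352,207),(412,308),(352,412),(220,412),(160,308)),((200,183),(360,183),(440,305),(365,435),(210,435),(122,310))):
  P=np.array([at_h(c,f(*p),.027) for p in Q])[:,:2];m=P.mean(0);d=P-m
  a=np.degrees(np.arctan2(d[:,1],d[:,0]));s=np.degrees(np.angle(np.exp(1j*np.radians(a*6)).mean()))/6
  print(m,np.hypot(*d.T),(a-s)%60,'normal',(s+30)%60,'rel handle',(s+30-th)%60)
u=(E-H)[:2]/np.linalg.norm((E-H)[:2]);print('grip',H[:2]+.1*u, 'mid',(H+E)[:2]/2)
E
```

```text
[0.63248341 0.2107392  0.028     ] [0.4612699  0.23913897 0.028     ] 0.173552913145819 170.581905340434
[0.63395139 0.21094506] [0.0150603  0.01492779 0.01440908 0.01527693 0.01517917 0.014334  ] [4.33064891e-01 5.99509640e+01 6.70074353e-01 8.32334164e-02
 3.63600392e-02 5.88240324e+01] normal 51.11812683387498 rel handle 0.5362214934409906
[0.63389848 0.210629  ] [0.0184795  0.0181023  0.01792643 0.01882677 0.01823872 0.01834935] [59.26707277  0.37845166  0.69208607 59.33718748  1.4506558  58.87698587] normal 52.105357393530184 rel handle 1.523452053096193
grip [0.53383136 0.22710295] mid [0.54687666 0.22493908]
```

The bore has a flat square to the handle, about +1° off. The hex normals are at 36° mod 60, so I'll fit with the handle at yaw 155°. From there one long clockwise stroke stays within the joint range. Now the pick.

jog_arm(motion="0 0 0 0.5 0.4 4.5 1; 0 0 0 0 0 4.5 1; 0 0 0 0 0 4.5 1; 0 0 0 0 0 2.5 0.6; 0 0 0 0 0 1.3 0.6", force=80)

```text
clock: 3.25
position: [0.5337, 0.2246, 0.0326]
tool_rot: [-3.14, -0.004, 2.983]
ft_force: [-0.5, 0.2, 0.5]
finger_gap: 0.689
finger_force: 0.0
```

jog_arm(motion="0 0 0 0 0 0.5 0.5; 0 0 0 0 0 0 0; 0 0 0 0 0 0 0; 0 0 0 0 0 0 0; 0 0 0 0 0 0 0")

```text
clock: 3.75
position: [0.5369, 0.225, 0.0321]
tool_rot: [3.14, 0.003, 2.984]
ft_force: [-0.4, -1.4, 7.1]
finger_gap: 0.166
finger_force: 80.4
```

jog_arm(motion="0 0 0 0 0 0 0; 0 0 0 0 0 0 0; 0 0 0 0 0 0 0; 0 0 0 0 0 0 0")

```text
clock: 4.15
position: [0.5369, 0.2251, 0.0321]
tool_rot: [3.14, 0.003, 2.984]
ft_force: [-0.6, 0.3, 6.1]
finger_gap: 0.16
finger_force: 80.4
```

jog_arm(motion="0 0 0 0 0 -2 0; 0 0 0 0 0 -4.5 0; 0 0 0 0 0 -4.5 0; 0 0 0 0 0 -4.5 0; 0 0 0 0 0 -2.8 0", force=110)

```text
clock: 4.65
position: [0.5363, 0.2249, 0.217]
tool_rot: [3.14, 0.004, 2.984]
ft_force: [1.8, 0.0, -4.6]
finger_gap: 0.155
finger_force: 108.9
```

jog_arm(motion="0 0 0 -0.2 -2.4 0 0; 0 0 0 -0.3 -4.5 0 0; 0 0 0 -0.3 -4.5 0 0; 0 0 0 -0.4 -4.5 0 0; 0 0 0 -0.4 -4.5 0 0")

```text
clock: 5.15
position: [0.5184, 0.0194, 0.213]
tool_rot: [-3.142, -0.001, 2.985]
ft_force: [1.5, -0.2, -4.8]
finger_gap: 0.153
finger_force: 108.8
```

jog_arm(motion="0 0 0 -0.3 -4.5 0 0; 0 0 0 -0.4 -4.5 0 0; 0 0 0 -0.4 -4.5 0 0; 0 0 8 -0.2 -3.5 0 0; 0 0 8 0 0 0 0")

```text
clock: 5.65
position: [0.505, -0.1538, 0.213]
tool_rot: [-3.139, 0.0, 2.695]
ft_force: [-0.2, 0.8, -4.8]
finger_gap: 0.156
finger_force: 108.9
```

jog_arm(motion="0 0 0 0 0 0 0; 0 0 0 0 0 0 0; 0 0 0 0 0 0 0")

```text
clock: 5.95
position: [0.5056, -0.1482, 0.2132]
tool_rot: [3.141, -0.001, 2.709]
ft_force: [-0.9, -0.1, -3.3]
finger_gap: 0.154
finger_force: 109.0
```

```bash
python3 - <<'E'
from h import *
s=env.sense();print(s['position'],np.degrees(s['tool_rot']),s['ft_force'],s['torque'],s['finger_gap'],s['q'])
c=cap('wrist','w3');d=cap('scene','scene3')
A=cv2.resize(c['img'],(533,400));p=proj(d,[[.594,-.19,.16]])[0].astype(int);print(p,proj(c,[[.594,-.19,.162]]))
x0=p[0]-60;y0=p[1]-75
B=cv2.resize(d['img'][y0:y0+150,x0:x0+66*2],(352,400),interpolation=cv2.INTER_CUBIC)
o=np.zeros((600,800,3),np.uint8);W=cv2.resize(c['img'][180:480,120:520],(800,600));cv2.imwrite('pics/crop4.png',W)
E
```

```text
[ 0.50564122 -0.14818738  0.21319492] [ 1.79986253e+02 -3.35148244e-02  1.55223051e+02] [-0.86585182 -0.11167267 -3.25190282] [0.08617145 0.17373346 0.03806634] 0.15395434972058727 [-4.97079971e-01  2.48710191e-01  1.65026222e+00  2.12962238e-04
  1.24321947e+00 -1.63550548e+00]
[238 267] [[311.30214258 457.79237286]]
```

View pics/crop4.png

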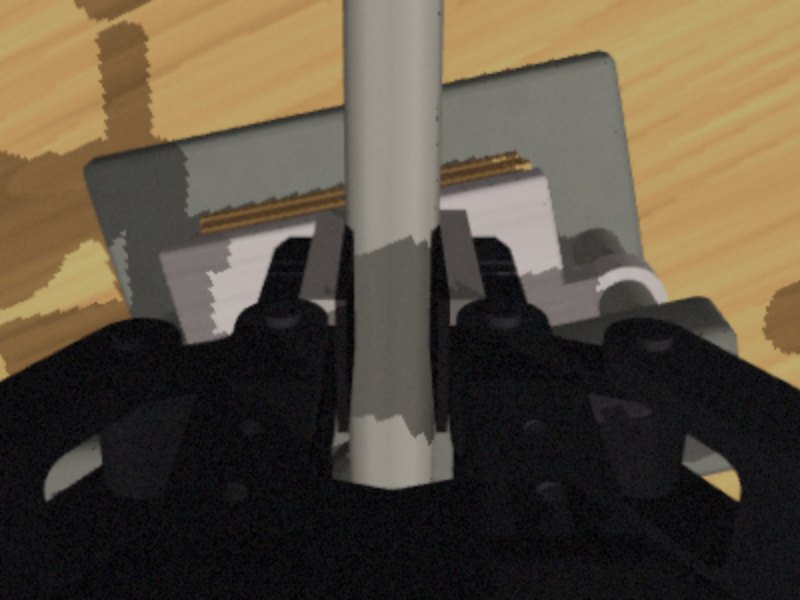

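The wrench is held square in the pads with the bar upright in the picture. The head is hidden here, so I'll check it against the hex in the scene and side views.

```bash
python3 - <<'E'
from h import *
d=ld('scene3');e=cap('side','side3')
o=np.zeros((600,800,3),np.uint8)
for k,c in enumerate((d,e)):
    p=proj(c,[[.594,-.19,.18]])[0].astype(int);x0,y0=p[0]-25,p[1]-37;print(x0,y0,'scale8 off',400*k)
    o[:,400*k:400*k+400]=cv2.resize(c['img'][y0:y0+75,x0:x0+50],(400,600),interpolation=cv2.INTER_CUBIC)
cv2.imwrite('pics/crop5.png',o)
E
```

```text
212 225 scale8 off 0
368 194 scale8 off 400
```

View pics/crop5.png

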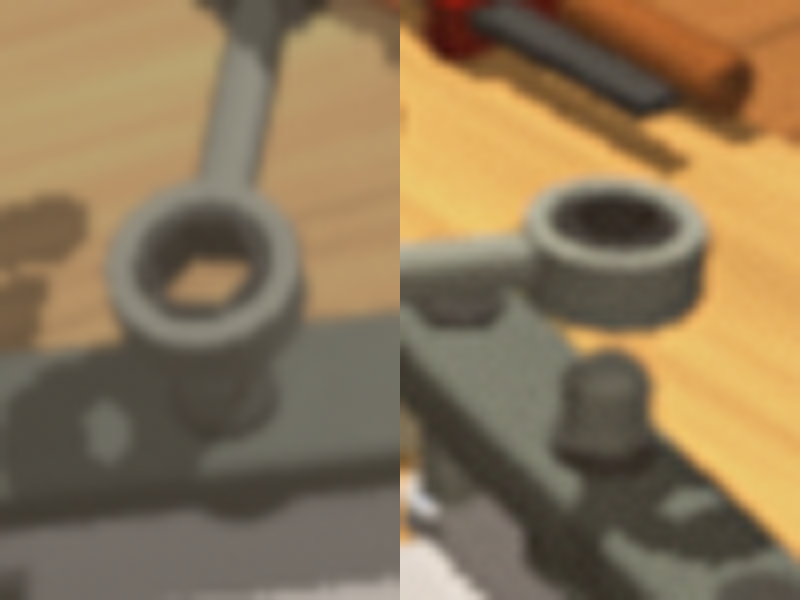

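```bash
python3 - <<'E'
from h import *
d=ld('scene3');e=ld('side3')if 0 else env and None
import cv2
e=ld('side0')
f=lambda x0,y0,u,v:(x0+(u+.5)/8-.5,y0+(v+.5)/8-.5)
print('scene head',at_h(d,f(212,225,205,265),.209),'side head',at_h(e,f(368,194,216,221),.209))
# collar outline (r=15.5 z=.137) and hex silhouettes predicted for centre guess
t=np.linspace(0,2*np.pi,60)
for ctr in((.594,-.190),(.597,-.189)):
  for n,c,x0,y0 in(('scene',d,212,225),('side',e,368,194)):
    ring=lambda r,z:(proj(c,np.c_[ctr[0]+r*np.cos(t),ctr[1]+r*np.sin(t),0*t+z])-[x0-.5,y0-.5])*8
    a=ring(.0155,.137);b=ring(.0085,.162);h=ring(.0132,.147)
    print(ctr,n,'collar x',a[:,0].min(),a[:,0].max(),'ybot',a[:,1].max(),'top x',b[:,0].min(),b[:,0].max(),'ytop',b[:,1].min(),'hex x',h[:,0].min(),h[:,0].max())
E
```

```text
scene head [ 0.5984377  -0.18842295  0.209     ] side head [ 0.59216486 -0.19194378  0.209     ]
(0.594, -0.19) scene collar x 175.9793124389298 282.62138410291027 ybot 430.02245860826497 top x 188.2460994130056 247.93415234059285 ytop 314.2669803700237 hex x 179.08940284807022 270.6486789938558
(0.594, -0.19) side collar x 149.00773032099596 254.30964234991916 ybot 457.03543196459987 top x 177.60632248768206 235.89789513583128 ytop 341.471240376633 hex x 158.67999485776863 248.69426018090599
(0.597, -0.189) scene collar x 181.9434278826036 288.72955078066457 ybot 437.6189253566449 top x 194.3470746442622 254.11785234281524 ytop 321.76686784083404 hex x 185.1051902044601 276.7894138785857
(0.597, -0.189) side collar x 154.2956212673571 259.4331065724964 ybot 452.24852266220205 top x 182.89784683477274 241.0974567596595 ytop 336.8972850455682 hex x 163.97216627866328 253.84529639115135
```

Every view puts the ring over the hex to within about 1 mm, and the cone tolerates about 4 mm. I'll lower it gently while watching the force.

jog_arm(motion="0 0 0 0 0 1.5 0; 0 0 0 0 0 1 0; 0 0 0 0 0 0.5 0; 0 0 0 0 0 0.3 0; 0 0 0 0 0 0 0")

```text
clock: 6.6
position: [0.5055, -0.1494, 0.1799]
tool_rot: [-3.141, -0.001, 2.705]
ft_force: [-0.7, -0.7, -4.5]
finger_gap: 0.149
finger_force: 109.0
```

jog_arm(motion="0 0 0 0 0 0.3 0; 0 0 0 0 0 0.2 0; 0 0 0 0 0 0 0")

```text
clock: 6.9
position: [0.5056, -0.1493, 0.1751]
tool_rot: [-3.141, -0.001, 2.705]
ft_force: [-2.7, -2.7, -5.4]
finger_gap: 0.15
finger_force: 109.0
```

jog_arm(motion="0 0 0 0 0 0.2 0; 0 0 0 0 0 0.2 0; 0 0 0 0 0 0 0")

```text
clock: 7.2
position: [0.5056, -0.1492, 0.171]
tool_rot: [-3.141, -0.001, 2.705]
ft_force: [-3.0, -3.0, -5.1]
finger_gap: 0.151
finger_force: 109.0
```

jog_arm(motion="0 0 0 0 0 0.2 0; 0 0 0 0 0 0.2 0; 0 0 0 0 0 0 0")

```text
clock: 7.5
position: [0.5056, -0.1491, 0.1669]
tool_rot: [-3.142, -0.001, 2.705]
ft_force: [-3.5, -3.0, -4.3]
finger_gap: 0.15
finger_force: 109.0
```

jog_arm(motion="0 0 0 0 0 0.1 0; 0 0 0 0 0 0 0")

```text
clock: 7.7
position: [0.5057, -0.1491, 0.1662]
tool_rot: [-3.142, -0.0, 2.705]
ft_force: [-4.0, -3.7, -3.9]
finger_gap: 0.149
finger_force: 109.1
```

```bash
cat > arc.py <<'E'
# rows for an arc about C from the present pose: python3 arc.py; chord step for r,dphi (clockwise) in tool axes before turn
import numpy as np,sys
r,dp=float(sys.argv[1]),np.radians(float(sys.argv[2]))
# handle dir = tool x; clockwise step: new pos rel = r(cos,-sin) ; world left-handed -> tool y=(sin,-cos) i.e. clockwise side
print('az',np.degrees(dp),'dx cm',100*r*(np.cos(dp)-1),'dy cm',100*r*np.sin(dp))
E
python3 arc.py .0977 8; python3 arc.py .0977 4; python3 - <<'E'
from h import *
s=env.sense();print(s['position'],np.degrees(s['tool_rot']),s['ft_force'],s['torque'])
E
```

```text
az 8.0 dx cm -0.09508096839485757 dy cm 1.3597211963798392
az 4.0 dx cm -0.023799228961517586 dy cm 0.6815207484801041
[ 0.50568586 -0.14913809  0.16616542] [-1.79998372e+02 -2.42324905e-02  1.54997199e+02] [-4.0305049  -3.74558454 -3.92527673] [-0.42719033  0.82088339 -0.44136314]
```

jog_arm(motion="0 0 4 -0.02 0.68 0 0; 0 0 8 -0.1 1.36 0 0; 0 0 8 -0.1 1.36 0 0; 0 0 8 -0.1 1.36 0 0; 0 0 8 -0.1 1.36 0 0")

```text
clock: 8.2
position: [0.5471, -0.106, 0.1663]
tool_rot: [-3.14, 0.002, 2.072]
ft_force: [-4.3, -10.8, -5.2]
finger_gap: 0.155
finger_force: 108.9
```

```bash
cat > st.py <<'E'
from h import *
s=env.sense();p=s['position'];R=s['tool_rot'];y=R[2]
h=p[:2]-.0977*np.array([np.cos(y),np.sin(y)])
F=s['ft_force'];print(s['clock'],p,np.degrees(R).round(2),'head',h.round(4),'F',F.round(1),'T',s['torque'].round(2),'tangential cw',(F[0]*np.sin(y)-F[1]*np.cos(y)).round(1),'q6',s['q'][5])
E
python3 st.py
```

```text
8.2 [ 0.54711885 -0.10604362  0.16630999] [-1.7990e+02  1.0000e-01  1.1869e+02] head [ 0.594  -0.1917] F [ -4.3 -10.8  -5.2] T [-1.64  0.82 -0.31] tangential cw -9.0 q6 -0.8896852432058416
```

jog_arm(motion="0 0 8 -0.1 1.36 0 0; 0 0 8 -0.1 1.36 0 0; 0 0 8 -0.1 1.36 0 0; 0 0 8 -0.1 1.36 0 0; 0 0 8 -0.1 1.36 0 0")

```text
clock: 8.7
position: [0.6126, -0.0964, 0.1659]
tool_rot: [-3.139, 0.003, 1.374]
ft_force: [-7.7, -10.6, -4.1]
finger_gap: 0.155
finger_force: 109.0
```

jog_arm(motion="0 0 8 -0.1 1.36 0 0; 0 0 8 -0.1 1.36 0 0; 0 0 8 -0.1 1.36 0 0; 0 0 4 -0.02 0.68 0 0; 0 0 0 0 0 0 0")

```text
clock: 9.2
position: [0.6549, -0.1165, 0.1655]
tool_rot: [-3.139, 0.003, 0.888]
ft_force: [-8.8, -6.7, -2.3]
finger_gap: 0.15
finger_force: 109.2
```

```bash
python3 st.py
```

```text
9.2 [ 0.65489405 -0.11645092  0.16545974] [-179.85    0.2    50.89] head [ 0.5933 -0.1923] F [-8.8 -6.7 -2.3] T [-1.05  1.41  0.06] tangential cw -2.6 q6 0.341231854213759
```

jog_arm(motion="0 0 4 -0.1 0.68 0 0; 0 0 8 -0.1 1.36 0 0; 0 0 8 -0.1 1.36 0 0; 0 0 8 -0.1 1.36 0 0; 0 0 8 -0.1 1.36 0 0")

```text
clock: 9.7
position: [0.6874, -0.1664, 0.1655]
tool_rot: [-3.14, 0.003, 0.258]
ft_force: [-8.5, -2.8, -3.1]
finger_gap: 0.152
finger_force: 109.2
```

```bash
python3 st.py
```

```text
9.7 [ 0.68737713 -0.16640513  0.16550772] [-179.92    0.18   14.79] head [ 0.5929 -0.1913] F [-8.5 -2.8 -3.1] T [-0.4   1.28  0.52] tangential cw 0.5 q6 0.9183913802042049
```

jog_arm(motion="0 0 4 -0.02 0.68 0 0; 0 0 4 -0.02 0.68 0 0; 0 0 4 -0.02 0.68 0 0; 0 0 4 -0.02 0.68 0 0")

```text
clock: 10.1
position: [0.6908, -0.1929, 0.1655]
tool_rot: [-3.141, 0.003, -0.018]
ft_force: [-6.2, -1.3, -3.6]
finger_gap: 0.151
finger_force: 109.2
```

```bash
python3 st.py
```

```text
10.1 [ 0.69084035 -0.19287703  0.16553936] [-1.7994e+02  1.7000e-01 -1.0400e+00] head [ 0.5932 -0.1911] F [-6.2 -1.3 -3.6] T [-0.23  1.    0.65] tangential cw 1.4 q6 1.1617969250310474
```

```bash
echo "print('M screw',s['torque'][2]+.0977*(np.cos(y)*F[1]-np.sin(y)*F[0]))" >> st.py
```

jog_arm(motion="0 0 4 -0.02 0.68 0 0; 0 0 4 -0.02 0.68 0 0; 0 0 4 -0.02 0.68 0 0")

```text
clock: 10.4
position: [0.6886, -0.213, 0.1656]
tool_rot: [-3.141, 0.003, -0.227]
ft_force: [-4.9, -1.3, -3.7]
finger_gap: 0.153
finger_force: 109.3
```

```bash
python3 st.py
```

```text
10.4 [ 0.68864461 -0.21297196  0.1656049 ] [-1.7997e+02  1.5000e-01 -1.3030e+01] head [ 0.5935 -0.191 ] F [-4.9 -1.3 -3.7] T [-0.15  0.9   0.78] tangential cw 2.3 q6 1.3438997813296987
M screw 0.5542608375872337
```

jog_arm(motion="0 0 4 -0.02 0.68 0 0; 0 0 4 -0.02 0.68 0 0; 0 0 4 -0.02 0.68 0 0")

```text
clock: 10.7
position: [0.6823, -0.2322, 0.1657]
tool_rot: [-3.141, 0.002, -0.437]
ft_force: [-5.7, 0.0, -3.9]
finger_gap: 0.148
finger_force: 109.3
```

```bash
python3 st.py
```

```text
10.7 [ 0.68233591 -0.23220586  0.16567898] [-1.7999e+02  1.2000e-01 -2.5020e+01] head [ 0.5938 -0.1909] F [-5.7  0.  -3.9] T [-0.16  0.83  0.74] tangential cw 2.4 q6 1.5249548588307376
M screw 0.5107710456187464
```

jog_arm(motion="0 0 4 -0.02 0.68 0 0; 0 0 4 -0.02 0.68 0 0; 0 0 4 -0.02 0.68 0 0")

```text
clock: 11.0
position: [0.6723, -0.2495, 0.1658]
tool_rot: [-3.141, 0.001, -0.646]
ft_force: [-6.0, -1.3, -2.6]
finger_gap: 0.152
finger_force: 109.7
```

```bash
python3 st.py
```

```text
11.0 [ 0.67230526 -0.24954391  0.16581513] [-1.7998e+02  8.0000e-02 -3.6990e+01] head [ 0.5943 -0.1908] F [-6.  -1.3 -2.6] T [-0.75  1.09  0.94] tangential cw 4.6 q6 1.705420469055625
M screw 0.4863813027272037
```

jog_arm(motion="0 0 4 -0.02 0.68 0 0; 0 0 4 -0.02 0.68 0 0; 0 0 4 -0.02 0.68 0 0")

```text
clock: 11.3
position: [0.6583, -0.265, 0.1659]
tool_rot: [3.141, 0.001, -0.855]
ft_force: [-4.1, -1.8, -3.6]
finger_gap: 0.153
finger_force: 109.4
```

```bash
python3 st.py
```

```text
11.3 [ 0.65828368 -0.26503205  0.16585078] [ 1.7996e+02  6.0000e-02 -4.9020e+01] head [ 0.5942 -0.1913] F [-4.1 -1.8 -3.6] T [-0.42  0.78  0.62] tangential cw 4.3 q6 1.886981777266447
M screw 0.19950496577406496
```

```bash
cat > plat.py <<'E'
from h import *
def plat(c):
    K=np.array(c['intrinsics']);D=np.array(c['D']);v,u=np.mgrid[150:420,150:480] 
    z=c['z_map'][150:420,150:480].ravel();p=cv2.undistortPoints(np.c_[u.ravel(),v.ravel()].astype(float).reshape(-1,1,2),K,D)[:,0]
    X=(np.c_[p*z[:,None],z]-np.array(c['t']))@np.array(c['R'])
    w=np.radians(-12.4);q=(X[:,:2]-[.595,-.19])@np.array([[np.cos(w),-np.sin(w)],[np.sin(w),np.cos(w)]])
    m=(z>0)&(abs(q[:,0])<.052)&(abs(q[:,0])>.028)&(abs(q[:,1])<.06)&(X[:,2]>.05)&(X[:,2]<.09)
    hh=X[m,2];b,e=np.histogram(hh,bins=40,range=(.05,.09));return m.sum(),np.median(hh) if m.any() else 0,[(round(e[i],3),int(b[i])) for i in np.argsort(-b)[:5]]
if __name__=='__main__':
    for f in('scene0','scene3','side0'):print(f,plat(ld(f)))
    print(plat(cap('scene','scene5')));print(plat(cap('side','side5')))
E
python3 plat.py; python3 st.py
```

```text
scene0 (np.int64(443), np.float64(0.06330558181763266), [(np.float64(0.063), 97), (np.float64(0.062), 94), (np.float64(0.064), 75), (np.float64(0.061), 55), (np.float64(0.065), 52)])
scene3 (np.int64(442), np.float64(0.0633383384889499), [(np.float64(0.063), 95), (np.float64(0.062), 81), (np.float64(0.064), 77), (np.float64(0.061), 59), (np.float64(0.065), 54)])
side0 (np.int64(296), np.float64(0.06312192830475585), [(np.float64(0.062), 64), (np.float64(0.063), 63), (np.float64(0.061), 47), (np.float64(0.064), 39), (np.float64(0.065), 34)])
(np.int64(378), np.float64(0.05809440425590041), [(np.float64(0.057), 88), (np.float64(0.058), 78), (np.float64(0.059), 71), (np.float64(0.056), 49), (np.float64(0.06), 31)])
(np.int64(312), np.float64(0.05809282028119131), [(np.float64(0.057), 70), (np.float64(0.058), 63), (np.float64(0.059), 61), (np.float64(0.056), 43), (np.float64(0.055), 23)])
11.4 [ 0.65770161 -0.26565602  0.16585678] [ 1.7994e+02  8.0000e-02 -4.9050e+01] head [ 0.5937 -0.1919] F [-5.2 -1.7 -3.9] T [-0.41  0.85  0.44] tangential cw 5.1 q6 1.8866939309345658
M screw -0.05697289214452178
```

jog_arm(motion="0 0 4 -0.02 0.68 0 0; 0 0 4 -0.02 0.68 0 0; 0 0 0 0 0 0 0")

```text
clock: 11.7
position: [0.647, -0.2738, 0.166]
tool_rot: [3.141, 0.001, -0.996]
ft_force: [-4.7, -1.4, -3.7]
finger_gap: 0.146
finger_force: 109.3
```

```bash
python3 st.py;python3 -c "
from plat import *
print(plat(cap('scene','scene6'))[1],plat(cap('side','side6'))[1])"
```

```text
11.7 [ 0.64704786 -0.27382093  0.16597746] [ 1.7995e+02  5.0000e-02 -5.7060e+01] head [ 0.5939 -0.1918] F [-4.7 -1.4 -3.7] T [-0.42  0.71  0.47] tangential cw 4.7 q6 2.0082319613247135
M screw 0.009714111044098195
0.05812649100472163 0.058124632612260654
```

jog_arm(motion="0 0 4 -0.02 0.68 0 0; 0 0 4 -0.02 0.68 0 0; 0 0 0 0 0 0 0")

```text
clock: 12.1
position: [0.6357, -0.2802, 0.1662]
tool_rot: [3.142, 0.0, -1.135]
ft_force: [-3.1, -1.2, -4.7]
finger_gap: 0.149
finger_force: 109.3
```

```bash
python3 st.py;python3 -c "
from plat import *
print(plat(cap('scene','scene6'))[1],plat(cap('side','side6'))[1])"
```

```text
12.1 [ 0.63568693 -0.28017154  0.16615903] [ 1.800e+02  2.000e-02 -6.503e+01] head [ 0.5944 -0.1916] F [-3.1 -1.2 -4.7] T [-0.26  0.54  0.42] tangential cw 3.3 q6 2.1302449001865864
M screw 0.09686433563225921
0.05795034743072269 0.057938822366028625
```

```bash
python3 - <<'E'
from h import *
o=np.zeros((600,800,3),np.uint8)
for k,n in enumerate(('scene6','side6')):
    c=ld(n);p=proj(c,[[.604,-.21,.15]])[0].astype(int);x0,y0=p[0]-40,p[1]-60;print(x0,y0)
    o[:,400*k:400*k+400]=cv2.resize(c['img'][y0:y0+120,x0:x0+80],(400,600),interpolation=cv2.INTER_CUBIC)
cv2.imwrite('pics/crop6.png',o)
E
```

```text
192 215
362 184
```

View pics/crop6.png

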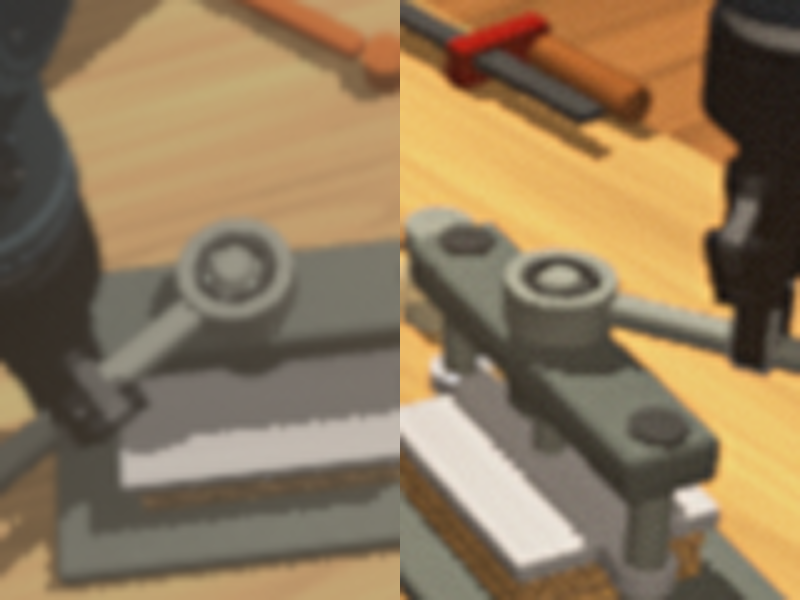

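The wrench is seated on the hex, at scene crop (235,268). I'll keep driving and watch the platen and the moment.

jog_arm(motion="0 0 4 -0.02 0.68 0 0; 0 0 4 -0.02 0.68 0 0")

```text
clock: 12.4
position: [0.6231, -0.2852, 0.1661]
tool_rot: [3.141, -0.0, -1.274]
ft_force: [-5.2, -2.2, -3.5]
finger_gap: 0.15
finger_force: 109.3
```

```bash
python3 st.py;python3 -c "
from plat import *
print(plat(cap('scene','scene6'))[1],plat(cap('side','side6'))[1])"
```

```text
12.4 [ 0.62314192 -0.28523862  0.16610798] [ 1.7994e+02 -3.0000e-02 -7.2990e+01] head [ 0.5946 -0.1918] F [-5.2 -2.2 -3.5] T [-0.56  0.95  0.67] tangential cw 5.6 q6 2.25396693655857
M screw 0.12325087475158225
0.0581871389802534 0.05795644654831329
```

jog_arm(motion="0 0 4 -0.02 0.68 0 0; 0 0 4 -0.02 0.68 0 0")

```text
clock: 12.7
position: [0.61, -0.2885, 0.1662]
tool_rot: [3.141, -0.001, -1.414]
ft_force: [-4.8, -2.9, -4.2]
finger_gap: 0.153
finger_force: 109.5
```

```bash
python3 st.py;python3 -c "
from plat import *
print(plat(cap('scene','scene6'))[1],plat(cap('side','side6'))[1])"
```

```text
12.7 [ 0.61003208 -0.28847909  0.16620614] [ 1.7997e+02 -5.0000e-02 -8.0990e+01] head [ 0.5947 -0.192 ] F [-4.8 -2.9 -4.2] T [-0.51  0.68  0.76] tangential cw 5.2 q6 2.3784550049990494
M screw 0.25163347092452615
0.05814205187405935 0.05823838504527519
```

```bash
cat > pa.py <<'E'
from plat import *
for n in('scene','side'):
    cs=[env.read_camera(n) for _ in range(5)];c=dict(cs[0]);Z=np.array([k['z_map'] for k in cs]);c['z_map']=np.where((Z>0).all(0),Z.mean(0),0).astype(np.float32);r=plat(c);print(n,r[0],round(1000*r[1],2),r[2])
E
python3 pa.py; python3 st.py
```

```text
scene 439 58.13 [(np.float64(0.058), 181), (np.float64(0.057), 146), (np.float64(0.059), 67), (np.float64(0.056), 39), (np.float64(0.055), 3)]
side 304 58.07 [(np.float64(0.057), 114), (np.float64(0.058), 114), (np.float64(0.059), 44), (np.float64(0.056), 30), (np.float64(0.06), 2)]
13.3 [ 0.61002302 -0.28847289  0.166205  ] [ 1.7995e+02 -4.0000e-02 -8.0840e+01] head [ 0.5945 -0.192 ] F [-4.8 -2.7 -4.9] T [-0.64  0.86  0.67] tangential cw 5.2 q6 2.376033797974031
M screw 0.1627274407929129
```

jog_arm(motion="0 0 4 -0.02 0.68 0 0; 0 0 4 -0.02 0.68 0 0; 0 0 4 -0.02 0.68 0 0; 0 0 4 -0.02 0.68 0 0")

```text
clock: 13.7
position: [0.5835, -0.2894, 0.1666]
tool_rot: [-3.14, -0.002, -1.692]
ft_force: [-2.3, -3.2, -4.0]
finger_gap: 0.145
finger_force: 109.5
```

```bash
python3 st.py; python3 pa.py
```

```text
13.7 [ 0.58347821 -0.28942547  0.16655031] [-1.7992e+02 -1.1000e-01 -9.6970e+01] head [ 0.5953 -0.1924] F [-2.3 -3.2 -4. ] T [-0.68  0.5   0.97] tangential cw 1.9 q6 2.6325861445330028
M screw 0.7844825440715488
scene 430 58.13 [(np.float64(0.058), 185), (np.float64(0.057), 164), (np.float64(0.059), 53), (np.float64(0.056), 21), (np.float64(0.06), 6)]
side 296 58.08 [(np.float64(0.058), 121), (np.float64(0.057), 106), (np.float64(0.059), 41), (np.float64(0.056), 25), (np.float64(0.06), 2)]
```

jog_arm(motion="0 0 -8 -0.1 -1.36 0 0; 0 0 -8 -0.1 -1.36 0 0; 0 0 -8 -0.1 -1.36 0 0; 0 0 -8 -0.1 -1.36 0 0; 0 0 -8 -0.1 -1.36 0 0")

```text
clock: 14.7
position: [0.648, -0.2732, 0.1658]
tool_rot: [3.14, 0.002, -0.987]
ft_force: [-6.9, 0.4, -3.1]
finger_gap: 0.158
finger_force: 109.6
```

```bash
python3 st.py
```

```text
14.7 [ 0.64799498 -0.27321353  0.1657595 ] [ 1.7992e+02  9.0000e-02 -5.6540e+01] head [ 0.5941 -0.1917] F [-6.9  0.4 -3.1] T [-0.06  1.15  0.55] tangential cw 5.5 q6 2.000877073831565
M screw 0.014763175150127261
```

jog_arm(motion="0 0 -8 -0.1 -1.36 0 0; 0 0 -8 -0.1 -1.36 0 0; 0 0 -8 -0.1 -1.36 0 0; 0 0 -8 -0.1 -1.36 0 0; 0 0 -8 -0.1 -1.36 0 0")

```text
clock: 15.2
position: [0.6872, -0.2194, 0.1655]
tool_rot: [3.141, 0.004, -0.289]
ft_force: [-9.2, -2.2, -3.0]
finger_gap: 0.148
finger_force: 109.4
```

```bash
python3 st.py; python3 pa.py
```

```text
15.2 [ 0.68720962 -0.2194424   0.16545253] [179.96   0.21 -16.55] head [ 0.5936 -0.1916] F [-9.2 -2.2 -3. ] T [-0.4   1.52  0.4 ] tangential cw 4.7 q6 1.3972454759541566
M screw -0.0594344760080755
scene 137 58.0 [(np.float64(0.057), 55), (np.float64(0.058), 46), (np.float64(0.059), 18), (np.float64(0.056), 12), (np.float64(0.06), 4)]
side 290 58.0 [(np.float64(0.057), 119), (np.float64(0.058), 117), (np.float64(0.059), 28), (np.float64(0.056), 25), (np.float64(0.06), 1)]
```

jog_arm(motion="0 0 4 -0.02 0.68 0 0; 0 0 4 -0.02 0.68 0 0; 0 0 4 -0.02 0.68 0 0")

```text
clock: 16.0
position: [0.6796, -0.2387, 0.1658]
tool_rot: [3.141, 0.002, -0.506]
ft_force: [-6.6, -1.8, -3.4]
finger_gap: 0.156
finger_force: 109.3
```

```bash
python3 st.py
```

```text
16.0 [ 0.67957074 -0.23873794  0.16577281] [ 1.7995e+02  1.2000e-01 -2.9020e+01] head [ 0.5941 -0.1913] F [-6.6 -1.8 -3.4] T [-0.43  1.    0.57] tangential cw 4.8 q6 1.5854681932630768
M screw 0.10826850181092396
```

jog_arm(motion="0 0 4 -0.02 0.68 0 0; 0 0 4 -0.02 0.68 0 0")

```text
clock: 16.2
position: [0.672, -0.2502, 0.1657]
tool_rot: [3.14, 0.003, -0.646]
ft_force: [-7.1, -1.4, -3.8]
finger_gap: 0.152
finger_force: 109.4
```

```bash
python3 st.py
```

```text
16.2 [ 0.67198716 -0.25015444  0.16567889] [ 1.7994e+02  1.5000e-01 -3.7020e+01] head [ 0.594  -0.1913] F [-7.1 -1.4 -3.8] T [-0.29  1.03  0.66] tangential cw 5.4 q6 1.705854756910701
M screw 0.13165528517355507
```

jog_arm(motion="0 0 4 -0.02 0.68 0 0; 0 0 4 -0.02 0.68 0 0; 0 0 4 -0.02 0.68 0 0")

```text
clock: 16.5
position: [0.6589, -0.2646, 0.1659]
tool_rot: [3.141, 0.002, -0.855]
ft_force: [-4.2, 0.1, -3.7]
finger_gap: 0.151
finger_force: 109.7
```

```bash
python3 st.py
```

```text
16.5 [ 0.65886417 -0.26461561  0.16585855] [ 1.7999e+02  9.0000e-02 -4.8970e+01] head [ 0.5947 -0.1909] F [-4.2  0.1 -3.7] T [-0.1   0.7   0.99] tangential cw 3.0 q6 1.8866087232203617
M screw 0.698036258418592
```

jog_arm(motion="0 0 4 -0.02 0.68 0 0; 0 0 4 -0.02 0.68 0 0; 0 0 4 -0.02 0.68 0 0")

```text
clock: 16.8
position: [0.6426, -0.2766, 0.166]
tool_rot: [3.141, 0.0, -1.064]
ft_force: [-3.7, -1.9, -4.2]
finger_gap: 0.154
finger_force: 109.7
```

```bash
python3 st.py
```

```text
16.8 [ 0.64258994 -0.27659315  0.16603568] [ 1.7999e+02  2.0000e-02 -6.0950e+01] head [ 0.5951 -0.1912] F [-3.7 -1.9 -4.2] T [-0.29  0.69  1.01] tangential cw 4.2 q6 2.0689691749804813
M screw 0.5997760522001376
```

jog_arm(motion="0 0 4 -0.02 0.68 0 0; 0 0 4 -0.02 0.68 0 0; 0 0 4 -0.02 0.68 0 0")

```text
clock: 17.1
position: [0.6231, -0.2853, 0.166]
tool_rot: [3.14, 0.0, -1.274]
ft_force: [-6.6, -2.2, -3.5]
finger_gap: 0.157
finger_force: 109.4
```

```bash
python3 st.py; python3 pa.py
```

```text
17.1 [ 0.62307496 -0.28528845  0.16598529] [179.9   0.  -73. ] head [ 0.5945 -0.1919] F [-6.6 -2.2 -3.5] T [-0.55  1.08  0.66] tangential cw 7.0 q6 2.2541407831764597
M screw -0.016066983419768754
scene 434 58.07 [(np.float64(0.057), 173), (np.float64(0.058), 169), (np.float64(0.059), 57), (np.float64(0.056), 30), (np.float64(0.06), 3)]
side 292 58.08 [(np.float64(0.058), 129), (np.float64(0.057), 107), (np.float64(0.059), 31), (np.float64(0.056), 23), (np.float64(0.06), 2)]
```

jog_arm(motion="0 0 2 -0.01 0.34 0.1 0; 0 0 2 -0.01 0.34 0 0")

```text
clock: 17.8
position: [0.6169, -0.287, 0.1654]
tool_rot: [3.14, -0.0, -1.343]
ft_force: [-5.2, -2.6, -1.7]
finger_gap: 0.15
finger_force: 109.6
```

```bash
python3 st.py
```

```text
17.8 [ 0.61689179 -0.28696868  0.16536472] [ 1.7994e+02 -3.0000e-02 -7.6920e+01] head [ 0.5948 -0.1918] F [-5.2 -2.6 -1.7] T [-0.44  1.    0.52] tangential cw 5.7 q6 2.315268918563171
M screw -0.030808851093468093
```

jog_arm(motion="0 0 2 -0.01 0.34 0.05 0; 0 0 2 -0.01 0.34 0 0")

```text
clock: 18.0
position: [0.6104, -0.2882, 0.1652]
tool_rot: [3.141, -0.001, -1.413]
ft_force: [-4.6, -1.7, -0.8]
finger_gap: 0.151
finger_force: 109.7
```

```bash
python3 st.py
```

```text
18.0 [ 0.61040268 -0.28819794  0.16520771] [ 1.7998e+02 -4.0000e-02 -8.0940e+01] head [ 0.595  -0.1917] F [-4.6 -1.7 -0.8] T [-0.33  0.91  0.51] tangential cw 4.8 q6 2.378063622547772
M screw 0.036896977025341726
```

jog_arm(motion="0 0 2 -0.01 0.34 0 0; 0 0 2 -0.01 0.34 0 0")

```text
clock: 18.2
position: [0.6037, -0.2891, 0.1653]
tool_rot: [3.141, -0.001, -1.482]
ft_force: [-5.7, -3.1, -1.0]
finger_gap: 0.152
finger_force: 109.7
```

```bash
python3 st.py
```

```text
18.2 [ 0.60368873 -0.28906968  0.16526717] [ 1.7999e+02 -6.0000e-02 -8.4930e+01] head [ 0.5951 -0.1918] F [-5.7 -3.1 -1. ] T [-0.41  0.96  0.58] tangential cw 5.9 q6 2.44102971003638
M screw 0.0015653241998048184
```

jog_arm(motion="0 0 2 -0.01 0.34 0 0; 0 0 2 -0.01 0.34 0 0")

```text
clock: 18.4
position: [0.5967, -0.2897, 0.1653]
tool_rot: [3.141, -0.002, -1.552]
ft_force: [-6.7, -3.9, -1.2]
finger_gap: 0.156
finger_force: 109.7
```

```bash
python3 st.py
```

```text
18.4 [ 0.59670186 -0.28969425  0.16534042] [ 1.7998e+02 -1.0000e-01 -8.8930e+01] head [ 0.5949 -0.192 ] F [-6.7 -3.9 -1.2] T [-0.54  1.08  0.66] tangential cw 6.8 q6 2.5044234652495865
M screw -0.005384879126748343
```

jog_arm(motion="0 0 2 -0.01 0.34 0 0; 0 0 2 -0.01 0.34 0 0")

```text
clock: 18.6
position: [0.5897, -0.2898, 0.1653]
tool_rot: [3.141, -0.002, -1.622]
ft_force: [-6.9, -4.2, -1.1]
finger_gap: 0.154
finger_force: 109.7
```

```bash
python3 st.py
```

```text
18.6 [ 0.58971208 -0.28975445  0.16534735] [ 1.7996e+02 -1.2000e-01 -9.2930e+01] head [ 0.5947 -0.1922] F [-6.9 -4.2 -1.1] T [-0.73  1.21  0.69] tangential cw 6.6 q6 2.568315484244521
M screw 0.03894917018552779
```

jog_arm(motion="0 0 2 -0.01 0.34 0 0; 0 0 2 -0.01 0.34 0 0")

```text
clock: 18.8
position: [0.5829, -0.2893, 0.1654]
tool_rot: [3.141, -0.003, -1.692]
ft_force: [-6.8, -5.3, -1.8]
finger_gap: 0.152
finger_force: 109.8
```

```bash
python3 st.py; python3 pa.py
```

```text
18.8 [ 0.58294077 -0.28933364  0.16541454] [ 1.7998e+02 -1.5000e-01 -9.6930e+01] head [ 0.5947 -0.1923] F [-6.8 -5.3 -1.8] T [-0.79  1.15  0.75] tangential cw 6.1 q6 2.6327629562120904
M screw 0.15474673260952465
scene 438 58.08 [(np.float64(0.058), 186), (np.float64(0.057), 157), (np.float64(0.059), 49), (np.float64(0.056), 39), (np.float64(0.06), 5)]
side 291 58.1 [(np.float64(0.058), 127), (np.float64(0.057), 104), (np.float64(0.059), 34), (np.float64(0.056), 24), (np.float64(0.055), 2)]
```

jog_arm(motion="0 0 -8 -0.1 -1.36 0 0; 0 0 -8 -0.1 -1.36 0 0; 0 0 -8 -0.1 -1.36 0 0; 0 0 -8 -0.1 -1.36 0 0; 0 0 -8 -0.1 -1.36 0 0")

```text
clock: 19.8
position: [0.6483, -0.2731, 0.165]
tool_rot: [3.14, 0.001, -0.987]
ft_force: [-8.0, -2.1, -0.3]
finger_gap: 0.149
finger_force: 110.0
```

jog_arm(motion="0 0 -8 -0.1 -1.36 0 0; 0 0 -8 -0.1 -1.36 0 0; 0 0 -8 -0.1 -1.36 0 0; 0 0 -8 -0.1 -1.36 0 0; 0 0 0 0 0 0 0")

```text
clock: 20.3
position: [0.6831, -0.2312, 0.1647]
tool_rot: [3.139, 0.003, -0.428]
ft_force: [-8.5, -4.6, -1.0]
finger_gap: 0.149
finger_force: 109.8
```

```bash
python3 st.py
```

```text
20.3 [ 0.68307013 -0.23117936  0.16474857] [ 1.7986e+02  1.5000e-01 -2.4500e+01] head [ 0.5942 -0.1907] F [-8.5 -4.6 -1. ] T [-0.8   1.59  0.8 ] tangential cw 7.7 q6 1.5197317898882756
M screw 0.04294731653982797
```

jog_arm(motion="0 0 2 -0.01 0.34 0 0; 0 0 2 -0.01 0.34 0 0; 0 0 2 -0.01 0.34 0 0; 0 0 2 -0.01 0.34 0 0")

```text
clock: 20.7
position: [0.6766, -0.2441, 0.1651]
tool_rot: [3.141, 0.001, -0.575]
ft_force: [-6.0, -2.6, -0.5]
finger_gap: 0.15
finger_force: 109.6
```

```bash
python3 st.py|tail -1
```

```text
M screw 0.009718226209726288
```

jog_arm(motion="0 0 2 -0.01 0.34 0 0; 0 0 2 -0.01 0.34 0 0")

```text
clock: 20.9
position: [0.6727, -0.2497, 0.1651]
tool_rot: [3.141, 0.0, -0.645]
ft_force: [-5.9, -2.4, -1.2]
finger_gap: 0.153
finger_force: 109.6
```

```bash
python3 st.py|tail -1
```

```text
M screw 0.029977302505753922
```

jog_arm(motion="0 0 2 -0.01 0.34 0 0; 0 0 2 -0.01 0.34 0 0")

```text
clock: 21.1
position: [0.6685, -0.255, 0.1652]
tool_rot: [3.141, -0.0, -0.715]
ft_force: [-4.8, -3.1, -0.6]
finger_gap: 0.15
finger_force: 109.6
```

```bash
python3 st.py|tail -1
```

```text
M screw 0.03835207906623572
```

jog_arm(motion="0 0 2 -0.01 0.34 0 0; 0 0 2 -0.01 0.34 0 0")

```text
clock: 21.3
position: [0.6639, -0.2601, 0.1652]
tool_rot: [3.141, -0.001, -0.784]
ft_force: [-5.4, -2.7, -2.3]
finger_gap: 0.152
finger_force: 109.7
```

```bash
python3 st.py
```

```text
21.3 [ 0.66388407 -0.26005851  0.16522872] [ 1.7995e+02 -4.0000e-02 -4.4940e+01] head [ 0.5947 -0.191 ] F [-5.4 -2.7 -2.3] T [-0.56  0.91  0.69] tangential cw 5.7 q6 1.8264786537298208
M screw 0.12495154836804045
```

jog_arm(motion="0 0 2 -0.01 0.34 0 0; 0 0 2 -0.01 0.34 0 0")

```text
clock: 21.5
position: [0.6587, -0.2648, 0.1652]
tool_rot: [3.14, -0.001, -0.854]
ft_force: [-5.8, -4.0, -0.7]
finger_gap: 0.155
finger_force: 109.7
```

```bash
python3 st.py|tail -1
```

```text
M screw -0.004964299067748867
```

jog_arm(motion="0 0 2 -0.01 0.34 0 0; 0 0 2 -0.01 0.34 0 0")

```text
clock: 21.7
position: [0.6533, -0.2692, 0.1653]
tool_rot: [3.14, -0.001, -0.924]
ft_force: [-5.6, -3.4, -2.3]
finger_gap: 0.154
finger_force: 109.8
```

```bash
python3 st.py|tail -1
```

```text
M screw 0.09807524013455249
```

jog_arm(motion="0 0 2 -0.01 0.34 0 0; 0 0 2 -0.01 0.34 0 0")

```text
clock: 21.9
position: [0.6478, -0.2732, 0.1653]
tool_rot: [3.14, -0.002, -0.994]
ft_force: [-4.6, -4.0, -1.3]
finger_gap: 0.157
finger_force: 109.8
```

```bash
python3 st.py|tail -1
```

```text
M screw 0.2700538022388873
```

jog_arm(motion="0 0 2 -0.01 0.34 0 0; 0 0 2 -0.01 0.34 0 0")

```text
clock: 22.1
position: [0.6423, -0.2766, 0.1655]
tool_rot: [3.141, -0.002, -1.063]
ft_force: [-4.5, -4.4, -1.4]
finger_gap: 0.157
finger_force: 109.9
```

```bash
python3 st.py|tail -1
```

```text
M screw 0.34368158465325205
```

jog_arm(motion="0 0 2 -0.01 0.34 0 0; 0 0 2 -0.01 0.34 0 0")

```text
clock: 22.3
position: [0.6365, -0.2797, 0.1656]
tool_rot: [-3.141, -0.003, -1.133]
ft_force: [-3.5, -4.4, -1.8]
finger_gap: 0.152
finger_force: 110.0
```

```bash
python3 st.py; python3 pa.py
```

```text
22.3 [ 0.63650869 -0.27973987  0.16558266] [-1.7999e+02 -1.7000e-01 -6.4900e+01] head [ 0.5951 -0.1913] F [-3.5 -4.4 -1.8] T [-0.76  0.61  1.05] tangential cw 5.1 q6 2.1305205822080215
M screw 0.5520721193108638
scene 438 58.1 [(np.float64(0.058), 181), (np.float64(0.057), 154), (np.float64(0.059), 61), (np.float64(0.056), 36), (np.float64(0.06), 4)]
side 297 58.1 [(np.float64(0.058), 121), (np.float64(0.057), 111), (np.float64(0.059), 39), (np.float64(0.056), 21), (np.float64(0.06), 3)]
```

jog_arm(motion="0 0 2 -0.01 0.34 0 0; 0 0 1 -0.01 0.17 0 0")

```text
clock: 23.0
position: [0.632, -0.2818, 0.1657]
tool_rot: [-3.141, -0.004, -1.185]
ft_force: [-2.9, -5.8, -2.1]
finger_gap: 0.151
finger_force: 110.0
```

```bash
python3 st.py|tail -1
```

```text
M screw 0.5728598758018825
```

jog_arm(motion="0 0 2 -0.01 0.34 0 0; 0 0 1 -0.01 0.17 0 0")

```text
clock: 23.2
position: [0.6273, -0.2837, 0.1658]
tool_rot: [-3.141, -0.004, -1.237]
ft_force: [-2.4, -6.7, -1.2]
finger_gap: 0.155
finger_force: 110.0
```

```bash
python3 st.py|tail -1
```

```text
M screw 0.5337976742238486
```

jog_arm(motion="0 0 2 -0.01 0.34 0 0; 0 0 1 -0.01 0.17 0 0")

```text
clock: 23.4
position: [0.6224, -0.2853, 0.1659]
tool_rot: [-3.14, -0.004, -1.29]
ft_force: [-3.2, -6.2, -2.1]
finger_gap: 0.149
finger_force: 110.0
```

```bash
python3 st.py|tail -1
```

```text
M screw 0.5802395280356498
```

jog_arm(motion="0 0 2 -0.01 0.34 0 0; 0 0 1 -0.01 0.17 0 0")

```text
clock: 23.6
position: [0.6173, -0.2868, 0.1658]
tool_rot: [-3.141, -0.005, -1.342]
ft_force: [-4.3, -8.6, -2.4]
finger_gap: 0.149
finger_force: 109.9
```

```bash
python3 st.py; python3 pa.py
```

```text
23.6 [ 0.61727213 -0.28678961  0.16584555] [-179.94   -0.27  -76.9 ] head [ 0.5951 -0.1916] F [-4.3 -8.6 -2.4] T [-1.15  0.69  0.93] tangential cw 6.1 q6 2.3164100040311046
M screw 0.3345610374157769
scene 436 58.12 [(np.float64(0.058), 175), (np.float64(0.057), 158), (np.float64(0.059), 60), (np.float64(0.056), 33), (np.float64(0.06), 8)]
side 302 58.0 [(np.float64(0.057), 119), (np.float64(0.058), 118), (np.float64(0.059), 32), (np.float64(0.056), 30), (np.float64(0.055), 2)]
```

```bash
cat > cal.py <<'E'
from h import *
def grid(cs):
    c=cs[0];Z=np.array([k['z_map'] for k in cs]);z=np.where((Z>0).all(0),Z.mean(0),0).ravel()
    v,u=np.mgrid[0:480,0:640];p=cv2.undistortPoints(np.c_[u.ravel(),v.ravel()].astype(float).reshape(-1,1,2),np.array(c['intrinsics']),np.array(c['D']))[:,0]
    X=(np.c_[p*z[:,None],z]-np.array(c['t']))@np.array(c['R']);w=np.radians(-12.4)
    q=(X[:,:2]-[.595,-.19])@np.array([[np.cos(w),-np.sin(w)],[np.sin(w),np.cos(w)]]);return X,q,z>0
for n in('scene','side'):
    X,q,ok=grid([env.read_camera(n) for _ in range(4)])
    for nm,m in(('beam131',(abs(q[:,0])<.02)&(abs(abs(q[:,1])-.055)<.015)&(abs(X[:,2]-.131)<.006)),
      ('base16',(abs(q[:,0])<.075)&(abs(q[:,1])<.105)&(abs(X[:,2]-.016)<.006)),
      ('plat58',(abs(q[:,0])<.052)&(abs(q[:,0])>.028)&(abs(q[:,1])<.06)&(abs(X[:,2]-.058)<.006)),
      ('bench0',(abs(q[:,0])<.15)&(abs(q[:,0])>.1)&(abs(q[:,1])<.1)&(abs(X[:,2])<.006))):
        m=m&ok;print(n,nm,m.sum(),(1000*np.median(X[m,2])).round(2),(1000*X[m,2].mean()).round(2))
E
python3 cal.py
```

```text
scene beam131 289 131.25 131.28
scene base16 1267 16.03 16.09
scene plat58 441 58.13 58.08
scene bench0 2531 0.12 0.13
side beam131 180 131.09 131.11
side base16 1154 16.1 16.38
side plat58 293 58.09 58.1
side bench0 1732 0.01 0.02
```

Checked against the known heights (beam 131, base 16, bench 0), the platen reads 58.0 ± 0.1 mm in both cameras. It stays there over repeated swings, so the screw is at its stop. Now I'll lift the wrench off.

jog_arm(motion="0 0 -3 -0.01 -0.5 0 0; 0 0 -3 -0.01 -0.5 0 0; 0 0 0 0 0 -0.4 0; 0 0 0 0 0 -0.6 0; 0 0 0 0 0 -0.8 0")

```text
clock: 25.0
position: [0.6262, -0.2837, 0.1826]
tool_rot: [3.14, -0.002, -1.237]
ft_force: [-3.8, -5.4, -5.5]
finger_gap: 0.147
finger_force: 109.1
```

jog_arm(motion="0 0 0 0 0 -1 0; 0 0 0 0 0 -1.2 0; 0 0 0 0 0 -1.2 0; 0 0 0 0 0 0 0")

```text
clock: 25.4
position: [0.6277, -0.2823, 0.2199]
tool_rot: [-3.138, -0.004, -1.238]
ft_force: [-0.7, 1.1, -4.1]
finger_gap: 0.151
finger_force: 109.2
```

```bash
python3 st.py; python3 cal.py | grep plat
```

```text
25.4 [ 0.62771859 -0.28230436  0.21991262] [-179.78   -0.22  -70.95] head [ 0.5958 -0.19  ] F [-0.7  1.1 -4.1] T [-0.19 -0.06  0.02] tangential cw 0.4 q6 2.224369448266507
M screw -0.012160903538886342
scene plat58 438 58.06 58.09
side plat58 295 58.08 58.12
```

jog_arm(motion="0 0 -7 0 0 0 0; 0 0 -8 0 0 0 0; 0 0 -8 0 0 0 0; 0 0 -8 0 0 0 0; 0 0 -8 0 0 0 0")

```text
clock: 26.3
position: [0.626, -0.2821, 0.2164]
tool_rot: [-3.141, 0.001, -0.553]
ft_force: [-0.9, 1.2, -3.4]
finger_gap: 0.151
finger_force: 109.2
```

jog_arm(motion="0 0 -8 0 0 0 0; 0 0 -8 0 0 0 0; 0 0 0 -0.8 -2 0 0; 0 0 0 -1.6 -4 0 0; 0 0 0 -1.6 -4 0 0")

```text
clock: 26.8
position: [0.6149, -0.1746, 0.2162]
tool_rot: [-3.141, 0.0, -0.282]
ft_force: [0.7, 1.1, -3.9]
finger_gap: 0.151
finger_force: 109.1
```

jog_arm(motion="0 0 0 -1.7 -4.1 0 0; 0 0 0 -1.7 -4.1 0 0; 0 0 0 -1.7 -4.1 0 0; 0 0 0 -1.7 -4.1 0 0; 0 0 0 -1.7 -4.1 0 0")

```text
clock: 27.3
position: [0.5896, 0.0472, 0.2169]
tool_rot: [-3.141, -0.0, -0.28]
ft_force: [0.3, -1.0, -4.3]
finger_gap: 0.154
finger_force: 109.1
```

jog_arm(motion="0 0 0 -1.7 -4.1 0 0; 0 0 0 -1.7 -4.1 0 0; 0 0 0 -1.5 -4.1 0 0; 0 0 0 -0.7 -2.4 0 0; 0 0 0 0 0 0 0")

```text
clock: 27.8
position: [0.5759, 0.2062, 0.2167]
tool_rot: [-3.14, 0.0, -0.275]
ft_force: [0.2, -0.3, -4.1]
finger_gap: 0.154
finger_force: 109.3
```

```bash
python3 st.py; python3 - <<'E'
from h import *
cap('wrist','w9');c=cap('scene','scene9')
print(proj(c,[[.484,.229,.21],[.59,.199,.004]]))
E
```

```text
27.8 [0.57593099 0.2061812  0.21670084] [-1.799e+02  3.000e-02 -1.575e+01] head [0.4819 0.2327] F [ 0.2 -0.3 -4.1] T [-0.08 -0.15 -0.02] tangential cw 0.2 q6 2.005972885781222
M screw -0.04313936288996613
[[387.08804142 172.02562993]
 [382.97186924 252.57999728]]
```

jog_arm(motion="0 0 0 0 0 4.5 0; 0 0 0 0 0 4.5 0; 0 0 0 0 0 4.5 0; 0 0 0 0 0 3 0; 0 0 0 0 0 1.3 0")

```text
clock: 28.4
position: [0.5747, 0.2002, 0.0353]
tool_rot: [3.139, 0.005, -0.281]
ft_force: [-0.5, -0.1, -5.0]
finger_gap: 0.153
finger_force: 109.1
```

jog_arm(motion="0 0 0 0 0 0.2 0; 0 0 0 0 0 0.1 0; 0 0 0 0 0 0 0")

```text
clock: 28.7
position: [0.5784, 0.2022, 0.0379]
tool_rot: [-3.14, -0.003, -0.28]
ft_force: [0.2, 0.1, -4.5]
finger_gap: 0.154
finger_force: 109.2
```

jog_arm(motion="0 0 0 0 0 0.1 0; 0 0 0 0 0 0 0")

```text
clock: 28.9
position: [0.5774, 0.2024, 0.0361]
tool_rot: [-3.141, -0.002, -0.279]
ft_force: [0.5, -0.1, -4.6]
finger_gap: 0.152
finger_force: 109.2
```

jog_arm(motion="0 0 0 0 0 0.2 0; 0 0 0 0 0 0.1 0; 0 0 0 0 0 0 0")

```text
clock: 29.2
position: [0.5771, 0.2024, 0.0323]
tool_rot: [-3.141, -0.001, -0.279]
ft_force: [0.2, 0.9, -0.2]
finger_gap: 0.155
finger_force: 109.8
```

jog_arm(motion="0 0 0 0 0 0.1 0; 0 0 0 0 0 0 0")

```text
clock: 29.4
position: [0.5771, 0.2024, 0.0322]
tool_rot: [-3.141, -0.001, -0.279]
ft_force: [-2.0, -0.2, 7.3]
finger_gap: 0.151
finger_force: 110.9
```

jog_arm(motion="0 0 0 0 0 0 0.5; 0 0 0 0 0 0 0.5; 0 0 0 0 0 0 0.5; 0 0 0 0 0 0 0.5; 0 0 0 0 0 -1 0.5")

```text
clock: 29.9
position: [0.5755, 0.202, 0.0397]
tool_rot: [3.14, 0.003, -0.279]
ft_force: [-1.2, 0.3, 0.1]
finger_gap: 0.495
finger_force: 0.0
```

jog_arm(motion="0 0 0 0 0 -3 0.5; 0 0 0 0 0 -4.5 0.5; 0 0 0 0 0 -4.5 0.5; 0 0 0 0 0 -4.5 0.5; 0 0 0 0 0 0 0.5")

```text
clock: 30.4
position: [0.5805, 0.203, 0.2145]
tool_rot: [-3.135, -0.013, -0.279]
ft_force: [0.1, 0.6, 0.4]
finger_gap: 0.497
finger_force: 0.0
```

```bash
python3 - <<'E'
from h import *
s=env.sense();print(s['position'],s['ft_force'])
c=cap('scene','scene10');w=cap('wrist','w10');e=cap('side','side10')
o=np.zeros((600,800,3),np.uint8)
o[:600,:400]=cv2.resize(c['img'][170:320,180:440][:, :],(400,231)) .__class__((600,400,3),np.uint8)*0
o[:300,:520]=cv2.resize(c['img'][170:320,180:440],(520,300),interpolation=cv2.INTER_CUBIC)
o[300:600,:400]=cv2.resize(w['img'],(400,300))
o[300:600,400:]=cv2.resize(e['img'][130:430,200:600],(400,300))
cv2.imwrite('pics/final.png',o)
E
python3 cal.py|grep plat
```

```text
[0.58048632 0.20297162 0.21446846] [0.14359932 0.56645713 0.35810179]
scene plat58 437 58.05 58.08
side plat58 294 58.1 58.12
```

View pics/final.png

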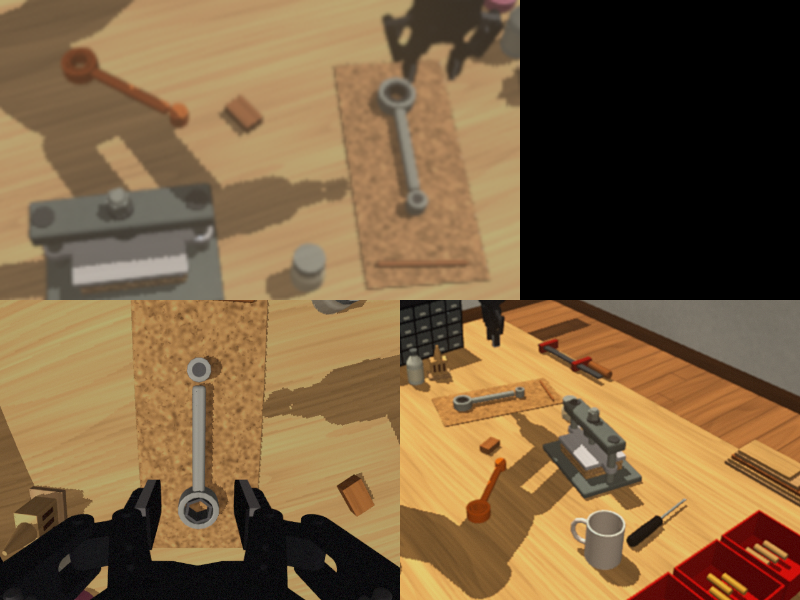

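The final views show the wrench lying flat and wholly on the mat, with its head at scene crop (397,95) and boss at (417,200). The pencil and the other things are where they were, the platen is down at 58 mm, and the gripper is clear. I'm handing in.

```bash
python3 -c "
from h import *
print(env.hand_in())"
```

```text
the job is handed in; nothing more can be done
None
```

I handed the job in: both cameras read the platen at 58 mm, where it bears on the stack, and the wrench lies flat and wholly on the cork mat. I never felt a firm stop: after the platen stopped dropping, the wrench still slipped forward at about 0.6–0.8 N m. That the screw is at its limit therefore rests on the platen height, good to about 0.1 mm (0.05 rad).

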